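# Comb the draining bars into their grooves

### The job

Take the wooden hand rake from its rubber mat, set its teeth gently down on the plain apron of the draining tray behind the steel bars, and comb it across the tray to the far end with the teeth kept sliding lightly on the ridges, never pressed hard, so that each of the four bars settles down in a groove of its own. Then stand the rake upright on its mat again and let go. Move the bars only with the rake, and leave the other things on the table alone.

Things in the scene. Friction and masses are not known exactly. Their poses are not given: they have to be found in the camera images.
- tray: Fixed rigid draining tray, wood rim 189 x 269 mm outside, 40 mm high. Origin: centre of its underside. Inside 165 mm (x) by 245 mm (y, -122.5 to 122.5). Nine grooves run along its x at 18 mm pitch (centres y = -39.5 ... +104.5 mm), 10 mm wide, between green round-topped ridges 8 mm wide. Nominally groove floor 13.5, ridge tops 22 mm above the table.
- apron (a point): Middle of the tray's plain apron, nominally 22 mm above the table, level with the ridge tops. The bed (the lift-out insert of apron and ridges) lies on shims, fixed and rigid, but up to 2 mm higher or lower than this reading tells: feel for it. Point at y = -87.5 mm in the tray's frame. The apron reaches from y = -122.5 to -48.5 mm. Axes as the tray's: combing goes along +y.
- far_end (a point): Foot of the far rim's inside face, at nominal ridge-top height (22 mm), at y = +122.5 mm in the tray's frame. The last ridge is at y = +113.5 mm.
- rake_grip (a point): Centre of the hand rake's wooden handle plate, 70 mm above its tooth tips: grip here from above, across the rake's y. Plate 56 mm (x) x 20 mm thick (y), from 36 to 96 mm above the tips. Below it a dark head 110 mm (x) x 28 mm (y), 22 to 38 mm above the tips. The loose rake (0.15 to 0.3 kg) starts standing on its teeth on the mat.
- rake_foot (a point): Midway between the rake's tooth tips, straight below rake_grip; axes as the rake's, x along the row of teeth. Five flat-ended teeth, each 10 mm (x) x 26 mm (y), at 25 mm pitch along x: a tooth spans a groove and cannot sink in. The rake is alike both ways round.
- rake: The same hand rake: origin midway between its tooth tips, z up along the handle, x along the row of teeth.
- mat: Black rubber mat fixed on the table, 150 mm (x) x 100 mm (y) x 6 mm thick, on which the rake stands. Origin: centre of its underside.
- bar1: Loose stainless steel draining bar, 8 mm diameter, 140 mm long, 55 g, polished and slippery. Origin at its centre, x along the bar. At the start it lies askew across the ridges, its centre 4 mm above the ridge tops; lying in a groove its centre is 4.5 mm below the ridge tops, its top just below the ridge tops. A groove takes one bar.
- bar2: Loose stainless steel draining bar, 8 mm diameter, 140 mm long, 55 g, polished and slippery. Origin at its centre, x along the bar. At the start it lies askew across the ridges, its centre 4 mm above the ridge tops; lying in a groove its centre is 4.5 mm below the ridge tops, its top just below the ridge tops. A groove takes one bar.
- bar3: Loose stainless steel draining bar, 8 mm diameter, 140 mm long, 55 g, polished and slippery. Origin at its centre, x along the bar. At the start it lies askew across the ridges, its centre 4 mm above the ridge tops; lying in a groove its centre is 4.5 mm below the ridge tops, its top just below the ridge tops. A groove takes one bar.
- bar4: Loose stainless steel draining bar, 8 mm diameter, 140 mm long, 55 g, polished and slippery. Origin at its centre, x along the bar. At the start it lies askew across the ridges, its centre 4 mm above the ridge tops; lying in a groove its centre is 4.5 mm below the ridge tops, its top just below the ridge tops. A groove takes one bar.
- mould_a: Orange cheese mould, open cup 110 mm across, 100 mm high. Bystander, origin under its centre.
- mould_b: Orange cheese mould, open cup 110 mm across, 100 mm high. Bystander, origin under its centre.
- cheese: Round white cheese 110 mm across, 50 mm high. Bystander, origin under its centre.
- presser: Round wooden press lid 100 mm across with a block handle, 50 mm high. Bystander, origin under its centre.
- steel_pot: Metal bowl 140 mm across, 90 mm high. Bystander, origin under its centre.
- mould_ring: Orange mould ring 110 mm across, 60 mm high. Bystander, origin under its centre.
There are look-alikes about, which are no part of the job. Of the things shaped like the rake, the dark wooden one is meant.

How it is judged (in metres and radians):
On the way, in this order (a step that is already met when the one before it is completed fails the run):
1. the rake's teeth rest on the apron behind the bars (more than 0.5 N) (contact force between rake and bed above 0.5 N and y of rake_foot in the frame of tray below -0.055 m), for 0.1 s.
2. the teeth slide on the ridges in the middle of the tray (more than 0.3 N) (contact force between rake and bed above 0.3 N and y of rake_foot in the frame of tray between -0.03 and 0.05 m), for 0.1 s.
3. the teeth slide on the last ridges, near the far end (more than 0.3 N) (contact force between rake and bed above 0.3 N and y of rake_foot in the frame of tray above 0.06 m), for 0.1 s.
At the end, for the whole second after the job is handed in: All four bars lie still, down in grooves of the tray (centre under 21.5 mm above the tray's underside, within 0.07 rad of the grooves), and the rake stands released, still and upright (0.1 rad) on the mat, its tooth centre within 55 mm along and 45 mm across of the mat's centre (z of each of bar1, bar2, bar3, bar4 in the frame of tray below 0.0215 m and angle between the x axis of each of bar1, bar2, bar3, bar4 and the x axis of tray, either way round below 0.07 rad and linear speed of each of bar1, bar2, bar3, bar4, rake below 0.02 m/s and angle between rake's own z axis and vertical below 0.1 rad and x of rake_foot in the frame of mat between -0.055 and 0.055 m and y of rake_foot in the frame of mat between -0.045 and 0.045 m and height (world z) of rake_foot below 0.01 m); the robot touches nothing.
It fails at once if the rake is pressed on the tray's bed with more than 25 N (contact force between rake and bed above 25 N).
It fails at once if the rake is pressed on a bar with more than 20 N (contact force between rake and bar1 above 20 N or contact force between rake and bar2 above 20 N or contact force between rake and bar3 above 20 N or contact force between rake and bar4 above 20 N).
It fails at once if the gripper or arm touches a bar (contact force between any of the fingers, the arm and bar1 above 0.3 N or contact force between any of the fingers, the arm and bar2 above 0.3 N or contact force between any of the fingers, the arm and bar3 above 0.3 N or contact force between any of the fingers, the arm and bar4 above 0.3 N).
It fails at once if a bar is thrown out of the tray or lifted from it (height (world z) of any of bar1, bar2, bar3, bar4 above 0.07 m or height (world z) of any of bar1, bar2, bar3, bar4 below 0.008 m).
It fails at once if another thing on the table is moved more than 20 mm (distance of any of mould_a, mould_b, cheese, presser, steel_pot, mould_ring from where it was at the start of the episode above 0.02 m).
It also fails if it takes over 72 s, if anything falls off the work surface, if the arm or the gripper's body presses on something with over 40 N, if the wrist force passes 120 N, or if a joint passes its speed limit or range.

### The arm

A 6-joint arm with a two-finger parallel gripper is mounted at the origin on the work surface. World frame = base frame: x ahead of the robot, y to its left, z up, the work surface at z = 0. Lengths are in mm, angles in degrees, forces in N, time in s.
With the tool pointing down it reaches from about 300 to 850 mm from the base axis. Payload 4.2 kg.
Tool frame: the origin (TCP) lies on the centre line of the jaws, within the pads' length; the fingertips stand 11 mm ahead of it and the grasp point (between the pads) lies 8 mm behind it; z points along the fingers, y is the line along which they close (so a half turn about z gives the same grasp; the last joint's range is limited). The gripper opens to 91 mm and grips with 3 to 60 N. Pads are 32 mm wide; open, the fingers measure 118 mm over their backs; the gripper's body (76 mm by 178 mm) begins 60 mm behind the grasp point.
Start: joints at [-1.146, 18.312, 89.639, -0, 72.044, -1.146], TCP at [575.015, 0, 224.976] pointing down, gripper open.
Joint ranges: [-177.97, 177.97], [-48.28, 115.42], [12.27, 149.76], [-77.06, 257.06], [2.81, 150.46], [-146.56, 146.56]. Speed limits (degrees/s): [147.25, 147.25, 180, 180, 180, 180].

### API

Orientations are given as [roll, pitch, yaw] about the fixed x, y, z axes, in that order (R = Rz(yaw) Ry(pitch) Rx(roll)).
In Python, from workcell import env, grab_frame, camera_model, models gives the robot as it stands.
- The arm moves only by the shell command python3 -m crank 'ROWS' [FORCE]. ROWS is text: rows parted by semicolons, each of 7 numbers parted by spaces: the closure, from -1 (fully open) to 1 (shut), so that 0 is half open, then the shift along the tool's x, y, z in mm, then the turn, a rotation vector about the tool's x, y, z in degrees. A call has 1 to 10 rows; each row shifts and turns the commanded pose from where the row before left it, along the tool's axes as they then stand; what a row does not reach is not made up. A row lasts 1/8 s, in which the tool goes at most 62.5 mm and 10.7 degrees, less where a joint would pass 70% of its speed; a pose out of reach is approached as far as the arm can. A call is refused whole if a number of a shift passes 62.5 or a number of a turn 10.7, either way. A call with a gripper value outside its range is refused whole. The fingers move at their own pace and stop on an object; FORCE is the grip in N (left out, the last holds). Time passes only in rows, so rows that do not move let the fingers close. It gives the time, the measured TCP pose, the force, the opening and the grip force at its end, in the units of the state.
- env.state(): the state, without advancing time (a new reading comes with each control period).
- grab_frame(name): name is "scene" or "side" or "wrist"; returns the picture (400x640x3 uint8, blue, green, red); there is no depth.
- camera_model(name): a dict with "K" (3x3 intrinsics, pixels), "R" (3x3) and "t" (3): a world point X has camera coordinates R X + t; the wrist camera has in their place "mount" (4x4, takes a point from camera to tool coordinates, whose origin is the TCP and whose axes are the flange's). Camera axes: x right, y down, z forward; pixel columns grow to the right and rows downward; lengths in mm; the calibration is good to about 2 mm. A picture is of the moment at which its call begins: read the wrist's pose just before it. camera_model takes no time and is no camera call.
- env.job_done(): hands the job in; it is judged then, once.
Trained networks look in the newest picture that a camera, given by its name, has taken for a name from the list of things; names that differ only in an ending like _2 or _b are one class to them, and where a whole thing is asked for, a point or a joint stands for the part that bears it (a point fixed in the world has none). Each returns a list of dicts, best first, with "p" (0 to 1); they miss things now and then, are a little off and sometimes report something else, mostly with a low value. They report only what shows in the picture. A call takes as long as a camera call. They do not tell look-alikes from the thing itself.
- models.search_frame(name, camera): "point" ([x, y, z] in mm, in world coordinates, good to about 4 mm: the middle of the surface that is visible of it).
The state is a dict: "time_s": time; "qpos": joint angles; "qvel": joint speeds; "effort": joint torques, N m; "ee_pos": TCP position; "ee_rot": TCP orientation; "force": force on the tool from outside, world axes, zero at the start; "torque": the same for the moment, N m; "gripper_width": finger opening in mm; "gripper_force": force on a finger pad.
Only numpy, scipy, OpenCV 4.12 (cv2) and the standard library are available. Lean on these libraries where they do the work, as an engineer would, in place of code of your own. Each camera call takes 0.05 s, during which the arm holds its last target. There are 200 camera calls.

## Working session

There is one attempt and no reset: what is moved stays moved. The work goes in short steps, Python scripts to look and compute and a shell command to move; the robot and the scene stay as the last step left them, time stands still between calls to the robot, and variables do not carry over. Pictures are saved under pics/ and viewed, at most 12 in all, crops included, and the job is handed in when it is done.

```bash
mkdir -p pics; ls; python3 - <<'E'
from workcell import env, grab_frame, camera_model, models
import cv2
for c in ["scene","side"]:
    cv2.imwrite(f"pics/{c}0.png",grab_frame(c))
    for n in ["rake","rake_grip","tray","mat","bar1","mould_a","cheese","presser","steel_pot","mould_ring"]:
        print(c,n,[([round(float(v)) for v in d["point"]],round(float(d["p"]),2)) for d in models.search_frame(n,c)])
    m=camera_model(c); print(m["K"],m["R"],m["t"])
s=env.state(); print(s["ee_pos"],s["ee_rot"],s["force"],s["gripper_width"],s["time_s"])
E
```

```text
pics
scene rake [([337, -275, 36], 0.85), ([359, -75, 42], 0.79), ([519, -180, 42], 0.57)]
scene rake_grip [([340, -270, 41], 0.96), ([519, -180, 45], 0.62), ([356, -69, 38], 0.59)]
scene tray [([553, 70, 31], 0.88), ([520, -181, 47], 0.35)]
scene mat [([526, -193, 7], 0.66)]
scene bar1 [([529, 136, 28], 0.47), ([520, -180, 44], 0.3)]
scene mould_a [([736, -211, 53], 0.86), ([736, 226, 65], 0.56)]
scene cheese [([777, 56, 54], 0.59)]
scene presser [([791, -108, 18], 0.72)]
scene steel_pot [([483, 533, 60], 0.59)]
scene mould_ring [([482, -471, 38], 0.91), ([521, 113, 29], 0.73)]
[[364.06214408   0.         316.12645134]
 [  0.         364.06214408 206.10690632]
 [  0.           0.           1.        ]] [[ 0.88785495  0.46003501 -0.00902119]
 [ 0.33463409 -0.65904296 -0.6735595 ]
 [-0.3158063   0.59500434 -0.73907795]] [-513.76299273 -130.89824257 1233.04449434]
side rake [([339, -53, 40], 0.76), ([506, -167, 43], 0.63), ([323, -258, 35], 0.6)]
side rake_grip [([327, -258, 38], 0.93), ([341, -56, 38], 0.86), ([509, -170, 41], 0.7)]
side tray [([500, 186, 41], 0.73)]
side mat [([483, -144, 8], 0.67), ([518, 200, 36], 0.31)]
side bar1 [([518, 117, 31], 0.73), ([521, 172, 33], 0.59), ([514, 203, 31], 0.56), ([525, 138, 30], 0.54)]
side mould_a [([712, -202, 53], 0.75), ([745, 229, 61], 0.67)]
side cheese [([760, 88, 50], 0.82)]
side presser [([776, -76, 19], 0.65)]
side steel_pot [([516, 489, 42], 0.67)]
side mould_ring [([482, -448, 36], 0.56)]
[[371.66318679   0.         318.99415589]
 [  0.         371.66318679 200.92942942]
 [  0.           0.           1.        ]] [[-8.76503868e-01 -4.81394415e-01 -6.22042647e-04]
 [-3.40092432e-01  6.20140304e-01 -7.06939277e-01]
 [ 3.40702373e-01 -6.19423459e-01 -7.07273972e-01]] [503.20126364 242.81174817 894.61255039]
[5.75023385e+02 4.72415925e-03 2.24986409e+02] [ 1.79992811e+02 -1.79704244e-03  8.99988627e+01] [ 0.43938334 -0.48567506 -0.36202321] 91.14814088935609 1.1
```

View pics/scene0.png

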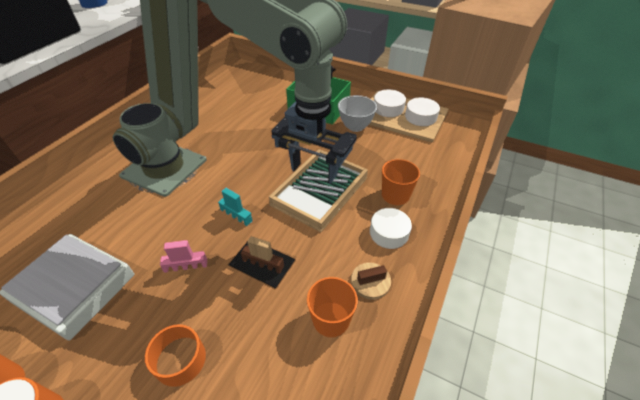

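View pics/side0.png

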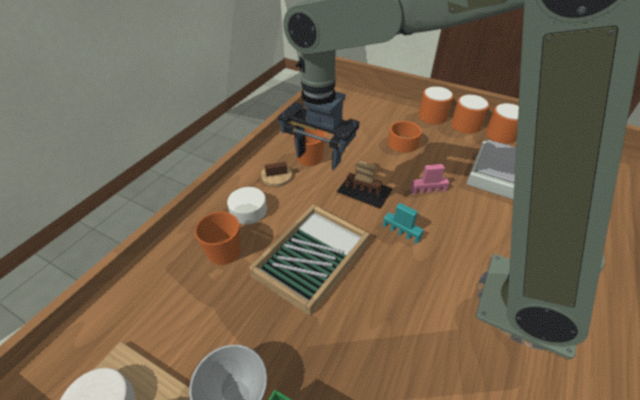

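The scene shows the dark wooden rake on the black mat at about pixel (262,255), the teal (235,205) and pink (182,257) look-alikes, and the tray at (320,190) with its white apron toward the rake. The side view agrees, with the rake at (366,180) and the tray at (312,257). I'll look closer with the wrist camera.

```bash
python3 -m crank '-1 40 -15 -50 0 0 0;-1 40 -15 -50 0 0 0;-1 0 0 -40 0 0 0;-1 0 0 0 0 0 0;-1 0 0 0 0 0 0;-1 0 0 0 0 0 0'
python3 - <<'E'
from workcell import *
import cv2,numpy as np
np.set_printoptions(precision=4,suppress=True)
s=env.state();cv2.imwrite("pics/w1.png",grab_frame("wrist"))
m=camera_model("wrist");print(m["K"],m["mount"]);print(s["ee_pos"],s["ee_rot"])
E
```

```text
time_s: 1.85
ee_pos: [546.0, 75.7, 358.3]
ee_rot: [-179.8, 0.0, 90.0]
force: [0.0, 0.1, -0.4]
gripper_width: 91.4
gripper_force: 0.0
[[329.6517   0.     316.5626]
 [  0.     329.6517 200.2224]
 [  0.       0.       1.    ]] [[   0.0005   -0.9557   -0.2942   83.1311]
 [   1.        0.0005   -0.0002   -1.127 ]
 [   0.0004   -0.2942    0.9557 -160.1282]
 [   0.        0.        0.        1.    ]]
[546.0077  75.6683 358.2767] [-179.8122    0.024    89.9697]
```

View pics/w1.png

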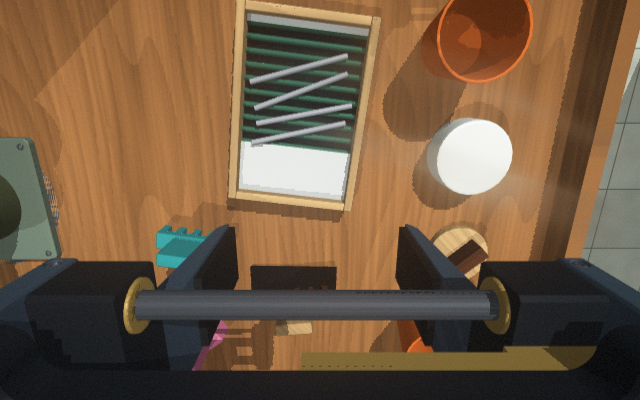

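The wrist view shows the tray with corners near (240,2), (381,17), (346,210) and (229,205). The bars cross its middle, and the mat is at (293,280), hidden by the gripper. I'll back off to view the rake and zoom into the tray.

```bash
python3 -m crank '-1 -60 10 0 0 0 0;-1 -60 10 0 0 0 0;-1 -60 5 0 0 0 0;-1 -60 5 0 0 0 0;-1 -40 0 0 0 0 0;-1 0 0 0 0 0 0;-1 0 0 0 0 0 0;-1 0 0 0 0 0 0'
python3 - <<'E'
from workcell import *
import cv2,numpy as np
np.set_printoptions(precision=4,suppress=True)
s=env.state();im=grab_frame("wrist");cv2.imwrite("pics/w2f.png",im)
print(s["ee_pos"],s["ee_rot"])
cv2.imwrite("pics/w2.png",cv2.resize(im,(800,500)))
a=cv2.imread("pics/w1.png")[0:220,220:400];cv2.imwrite("pics/w1c.png",cv2.resize(a,None,fx=2.7,fy=2.7,interpolation=cv2.INTER_CUBIC))
E
```

```text
time_s: 2.9
ee_pos: [576.5, -202.7, 360.0]
ee_rot: [-180.0, -0.0, 90.1]
force: [-0.9, -0.5, -0.1]
gripper_width: 91.0
gripper_force: 0.0
[ 576.4927 -202.7043  359.9655] [-179.9911   -0.0279   90.0848]
```

View pics/w1c.png

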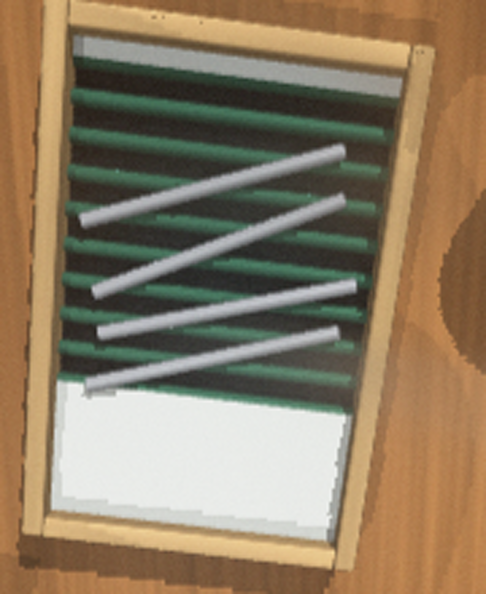

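View pics/w2.png

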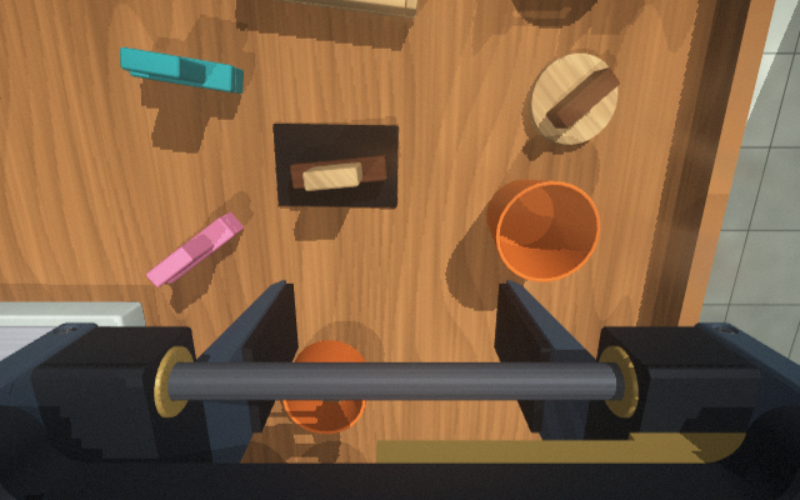

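The tray crop gives clear inner and outer rim corners. The lowest bar's left end, at (90,387), lies just at the apron edge. In the second picture the rake plate is at (333,177) on the mat, whose corners are (274,124), (398,125), (397,208) and (276,206). Next I'll fit the poses.

```bash
cat > h.py <<'E'
from workcell import *
import cv2,numpy as np
from scipy.spatial.transform import Rotation as Ro
from scipy.optimize import least_squares
np.set_printoptions(precision=2,suppress=True)
M=camera_model("wrist")
def proj(P,pos,rot):
    R=Ro.from_euler("xyz",rot,degrees=True).as_matrix()
    T=np.eye(4);T[:3,:3]=R;T[:3,3]=pos
    W=np.linalg.inv(T@M["mount"]); c=np.c_[P,np.ones(len(P))]@W.T
    q=c[:,:3]@M["K"].T; return q[:,:2]/q[:,2:]
def place(p,L):
    a=np.radians(p[2]);c,s=np.cos(a),np.sin(a)
    L=np.array(L,float);return np.c_[p[0]+c*L[:,0]-s*L[:,1],p[1]+s*L[:,0]+c*L[:,1],L[:,2]]
def fit(L,px,pos,rot,p0):
    r=least_squares(lambda p:(proj(place(p,L),pos,rot)-px).ravel(),p0,loss="soft_l1")
    print(r.x,(proj(place(r.x,L),pos,rot)-px).round(1).tolist());return r.x
E
python3 - <<'E'
from h import *
p1=([546.0077,75.6683,358.2767],[-179.8122,0.024,89.9697])
p2=([576.4927,-202.7043,359.9655],[-179.9911,-0.0279,90.0848])
px=np.array([(24,532),(352,568),(434,46),(70,28),(410,48),(334,550),(43,514)])/2.7+[220,0]-.3
L=[(-94.5,-134.5,40),(94.5,-134.5,40),(94.5,134.5,40),(-82.5,122.5,40),(82.5,122.5,40),(82.5,-122.5,40),(-82.5,-122.5,40)]
t=fit(L,px,*p1,[540,120,0])
# bars ends on ridge plane z=26
b=np.array([(82,220),(344,151),(95,293),(344,200),(99,333),(355,286),(87,386),(338,332)])/2.7+[220,0]-.3
for q in b:
    r=least_squares(lambda p:(proj(place(t,[[p[0],p[1],26]]),*p1)-q).ravel(),[0,0]);print("bar",r.x)
fit([(-75,50,6),(75,50,6),(75,-50,6),(-75,-50,6)],np.array([(274,124),(398,125),(397,208),(276,206)])/1.25,*p2,[520,-180,0])
im=cv2.imread("pics/w2f.png")[90:175,210:330];cv2.imwrite("pics/w2c.png",cv2.resize(im,None,fx=6,fy=6,interpolation=cv2.INTER_CUBIC))
E
```

```text
[518.34 138.63  -6.85] [[-1.3, 0.3], [0.7, 1.1], [1.4, -0.6], [-1.0, -1.8], [-0.4, 7.7], [0.7, -0.5], [0.0, 0.3]]
bar [-72.98  35.2 ]
bar [57.73 84.23]
bar [-63.88  -0.63]
bar [61.15 61.1 ]
bar [-60.39 -21.19]
bar [73.22 19.45]
bar [-65.08 -50.39]
bar [67.69 -5.24]
[ 502.27 -170.66   -0.83] [[-1.2, -0.5], [0.2, 0.4], [-0.2, 0.0], [1.7, 0.1]]
```

View pics/w2c.png

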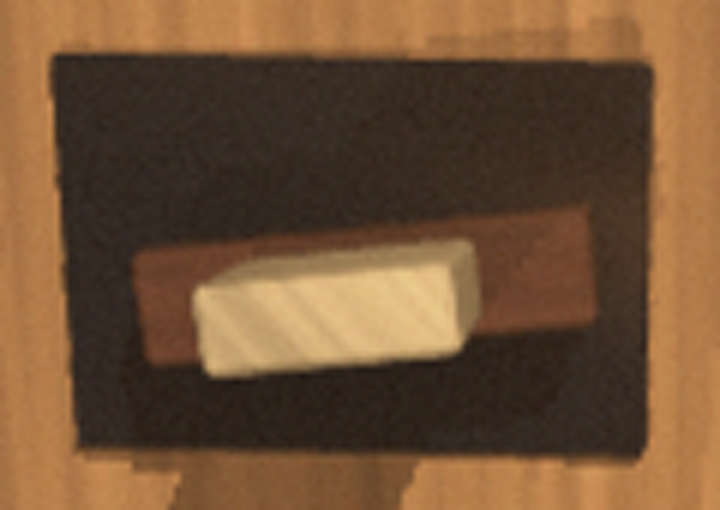

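The crop shows the plate top at (196,290), (452,262), (463,354) and (210,378), and the head corners at (133,253), (588,207), (597,322) and (150,365).

```bash
python3 - <<'E'
from h import *
p2=([576.4927,-202.7043,359.9655],[-179.9911,-0.0279,90.0848])
f=lambda a:np.array(a)/6+[210,90]-.4
pl=f([(196,290),(452,262),(463,354),(210,378)]);hd=f([(133,253),(588,207),(597,322),(150,365)])
P=[(-28,10,102),(28,10,102),(28,-10,102),(-28,-10,102)];H=[(-55,14,44),(55,14,44),(55,-14,44),(-55,-14,44)]
fit(P,pl,*p2,[510,-180,5]);fit(H,hd,*p2,[510,-180,5])
fit(P+H,np.r_[pl,hd],*p2,[510,-180,5])
E
```

```text
[ 509.68 -173.12    5.97] [[-1.0, -0.4], [0.7, -0.4], [0.9, 0.2], [-0.6, 0.7]]
[ 509.58 -172.46    5.64] [[-0.9, -0.4], [0.3, -0.4], [0.9, 0.3], [-0.4, 0.6]]
[ 509.63 -172.81    5.72] [[-1.0, -0.8], [0.7, -0.5], [0.8, 0.1], [-0.7, 0.4], [-0.8, -0.1], [0.4, -0.2], [0.9, 0.5], [-0.3, 0.8]]
```

```bash
python3 -m crank '-1 0 0 0 0 0 10.54;-1 0 0 0 0 0 10.54;-1 0 0 0 0 0 10.54;-1 0 0 0 0 0 10.54;-1 0 0 0 0 0 10.54;-1 0 0 0 0 0 10.54;-1 0 0 0 0 0 10.54;-1 0 0 0 0 0 10.54;-1 0 0 0 0 0 0;-1 0 0 0 0 0 0'
cat > to.py <<'E'
import sys
from h import *
def rel(x,y,z,yaw):
    s=env.state();R=Ro.from_euler("xyz",s["ee_rot"],degrees=True);G=Ro.from_euler("xyz",[180,0,yaw],degrees=True)
    print("pos",s["ee_pos"],"rot",s["ee_rot"],"F",s["force"],"t",s["time_s"])
    print("shift",R.inv().apply(np.array([x,y,z])-s["ee_pos"]),"turn",(R.inv()*G).as_rotvec(degrees=True))
if __name__=="__main__": rel(*map(float,sys.argv[1:]))
E
python3 to.py 509.6 -172.8 160 5.72
```

```text
time_s: 4.2
ee_pos: [576.5, -203.4, 360.1]
ee_rot: [180.0, -0.0, 5.9]
force: [1.3, -0.9, -0.2]
gripper_width: 91.3
gripper_force: 0.0
pos [ 576.54 -203.36  360.15] rot [180.    -0.01   5.88] F [ 1.29 -0.93 -0.18] t 4.2
shift [-63.51 -37.26 200.13] turn [ 0.   -0.01  0.16]
```

```bash
python3 -m crank '-1 -32 -18.6 0 0 0 0.1;-1 -31.5 -18.6 20 0 0 0;-1 0 0 60 0 0 0;-1 0 0 60 0 0 0;-1 0 0 30 0 0 0;-1 0 0 0 0 0 0;-1 0 0 0 0 0 0;-1 0 0 0 0 0 0'
python3 to.py 509.6 -172.8 68 5.72
python3 - <<'E'
from h import *
s=env.state();im=grab_frame("wrist");cv2.imwrite("pics/w3.png",im)
E
```

```text
time_s: 5.2
ee_pos: [510.8, -173.6, 191.9]
ee_rot: [179.9, -0.2, 5.6]
force: [-0.7, 0.7, 0.5]
gripper_width: 91.1
gripper_force: 0.0
pos [ 510.82 -173.56  191.95] rot [179.9   -0.21   5.61] F [-0.66  0.69  0.48] t 5.2
shift [ -1.58  -1.08 123.94] turn [ 0.1  -0.21 -0.11]
```

View pics/w3.png

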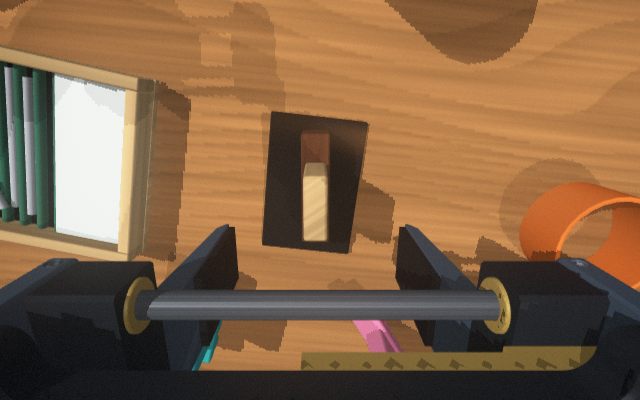

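The rake plate at (315,200) stands vertical in the picture and centred between the fingers. I'll go down and grip.

```bash
python3 -m crank '-1 -1.2 -0.8 50 0 0 0;-1 0 0 50 0 0 0;-1 0 0 23 0 0 0;-1 0 0 0 0 0 0;-1 0 0 0 0 0 0;-1 0 0 0 0 0 0' 35
python3 to.py 509.6 -172.8 68 5.72
```

```text
time_s: 6.0
ee_pos: [509.6, -172.9, 68.7]
ee_rot: [179.9, -0.2, 5.6]
force: [0.2, -0.5, 0.7]
gripper_width: 90.9
gripper_force: 0.0
pos [ 509.56 -172.94   68.69] rot [179.91  -0.19   5.58] F [ 0.17 -0.48  0.67] t 6.0
shift [ 0.05 -0.14  0.69] turn [ 0.09 -0.19 -0.14]
```

```bash
python3 -m crank '0.6 0 0 0 0 0 0;0.9 0 0 0 0 0 0;0.9 0 0 0 0 0 0;0.9 0 0 0 0 0 0;0.9 0 0 0 0 0 0;0.9 0 0 0 0 0 0' 35
python3 to.py 509.6 -172.8 68 5.72
```

```text
time_s: 6.75
ee_pos: [508.4, -172.5, 67.0]
ee_rot: [-180.0, -0.0, 5.6]
force: [-0.1, -0.7, -0.1]
gripper_width: 34.1
gripper_force: 0.0
pos [ 508.41 -172.49   66.98] rot [-180.     -0.      5.58] F [-0.12 -0.71 -0.12] t 6.75
shift [ 1.16  0.42 -1.02] turn [-0.   -0.   -0.14]
```

```bash
python3 -m crank '1 0 0 0 0 0 0;1 0 0 0 0 0 0;1 0 0 0 0 0 0;1 0 0 0 0 0 0' 35
python3 to.py 509.6 -172.8 68 5.72
```

```text
time_s: 7.25
ee_pos: [508.4, -172.5, 67.0]
ee_rot: [-180.0, -0.0, 5.6]
force: [-0.5, -0.5, 0.6]
gripper_width: 19.5
gripper_force: 35.0
pos [ 508.42 -172.51   66.97] rot [-180.     -0.      5.58] F [-0.53 -0.53  0.58] t 7.25
shift [ 1.15  0.4  -1.03] turn [-0.   -0.   -0.14]
```

```bash
python3 -m crank '1 0 0 -20 0 0 0;1 0 0 -40 0 0 0;1 0 0 -30 0 0 0;1 0 -45 0 0 0 4;1 0 -45 0 0 0 4;1 0 -45 0 0 0 4.4;1 0 -45 0 0 0 0;1 0 -30 0 0 0 0;1 0 0 0 0 0 0;1 0 0 0 0 0 0'
python3 to.py 506.8 51.3 105 -6.95
python3 - <<'E'
from h import *
print([round(float(v)) for v in env.state()["force"]]);cv2.imwrite("pics/w4.png",np.vstack([grab_frame("wrist"),]))
E
```

```text
time_s: 8.5
ee_pos: [513.1, 36.2, 156.6]
ee_rot: [180.0, 0.1, -6.8]
force: [0.1, 0.5, -2.4]
gripper_width: 20.0
gripper_force: 35.0
pos [513.12  36.24 156.61] rot [179.96   0.06  -6.81] F [ 0.13  0.54 -2.36] t 8.5
shift [ -8.01 -14.25  51.61] turn [0.04 0.06 0.14]
[0, 1, -2]
```

```bash
python3 -m crank '1 -8 -14.2 0 0 0 0.14;1 0 0 0 0 0 0;1 0 0 30 0 0 0;1 0 0 25 0 0 0;1 0 0 8 0 0 0;1 0 0 0 0 0 0;1 0 0 0 0 0 0;1 0 0 0 0 0 0'
python3 to.py 506.8 51.3 83 -6.95
python3 - <<'E'
from h import *
cv2.imwrite("pics/s5.png",cv2.resize(grab_frame("side")[190:320,230:390],(800,650))[:600])
E
```

```text
time_s: 9.55
ee_pos: [508.0, 51.8, 94.9]
ee_rot: [-180.0, -0.1, -7.0]
force: [-0.7, 0.4, -2.4]
gripper_width: 19.5
gripper_force: 35.0
pos [507.99  51.77  94.92] rot [-179.98   -0.12   -6.96] F [-0.68  0.4  -2.36] t 9.55
shift [-1.15  0.62 11.91] turn [-0.02 -0.12 -0.01]
```

View pics/s5.png

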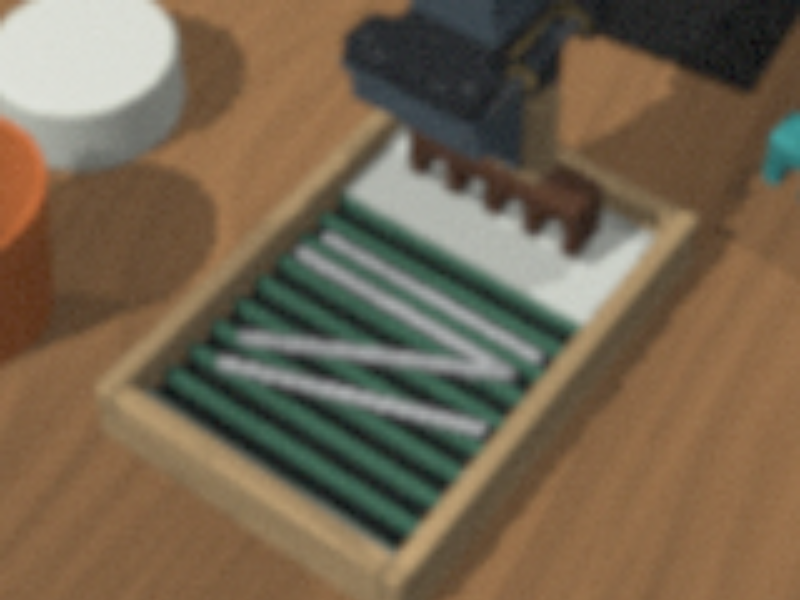

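The rake hangs over the apron with its teeth clear of the bars, at about (500,190). The bars look less askew here than in the first wrist view, so I'll check my measured bar positions against this picture.

```bash
python3 - <<'E'
from h import *
m=camera_model("side");t=[518.34,138.63,-6.85]
def pj(L):
    q=(place(t,L)@m["R"].T+m["t"])@m["K"].T;q=q[:,:2]/q[:,2:];return (q-[230,190])*5
for a,b in [((-73,35),(58,84)),((-64,-.6),(61,61)),((-60,-21),(73,19.5)),((-65,-50),(68,-5))]: print(pj([(*a,26),(*b,26)]).round().tolist())
print(pj([(-82,-48.5,22),(82,-48.5,22),(-94,134,40),(94,134,40),(94,-134,40),(-94,-134,40)]).round().tolist())
# inverse: current bar ends -> tray frame
for q in [(330,240),(542,360),(300,255),(512,375),(240,340),(515,375),(220,360),(485,430)]:
  print(q,[least_squares(lambda p:(pj([(p[0],p[1],z)])-q).ravel(),[0,0]).x.round(1).tolist() for z in (26,17.5)])
E
```

```text
[[488.0, 428.0], [220.0, 367.0]]
[[513.0, 371.0], [245.0, 334.0]]
[[529.0, 340.0], [278.0, 272.0]]
[[568.0, 308.0], [314.0, 247.0]]
[[593.0, 330.0], [344.0, 190.0], [402.0, 585.0], [96.0, 383.0], [417.0, 69.0], [700.0, 215.0]]
(330, 240) [[64.0, -13.7], [68.7, -19.0]]
(542, 360) [[-72.2, -14.7], [-69.1, -20.0]]
(300, 255) [[70.7, 3.7], [75.4, -1.3]]
(512, 375) [[-65.0, 1.8], [-61.8, -3.3]]
(240, 340) [[60.8, 65.2], [65.4, 60.8]]
(515, 375) [[-66.2, 0.9], [-63.0, -4.2]]
(220, 360) [[61.0, 80.7], [65.6, 76.5]]
(485, 430) [[-72.5, 36.6], [-69.4, 31.9]]
```

Bars 3 and 4 have already settled into the grooves at y = -21.5 and -3.5, and bars 1 and 2 haven't moved. The comb is still valid, so I'll feel for the apron.

```bash
python3 -m crank '1 -1 0 4 0 0 0;1 0 0 3 0 0 0;1 0 0 0 0 0 0;1 0 0 0 0 0 0'; for i in 1 2; do :; done; python3 to.py 506.8 51.3 83 -6.95
```

```text
time_s: 10.1
ee_pos: [506.4, 51.9, 86.9]
ee_rot: [180.0, 0.0, -7.0]
force: [0.5, 0.8, -2.3]
gripper_width: 19.7
gripper_force: 35.0
pos [506.36  51.87  86.93] rot [180.     0.    -6.96] F [ 0.45  0.84 -2.3 ] t 10.1
shift [0.51 0.52 3.93] turn [ 0.    0.   -0.01]
```

```bash
python3 -m crank '1 0 0 1 0 0 0;1 0 0 0.7 0 0 0;1 0 0 0 0 0 0'
```

```text
time_s: 10.48
ee_pos: [506.3, 51.9, 85.2]
ee_rot: [180.0, 0.0, -7.0]
force: [-0.1, 0.0, -2.5]
gripper_width: 20.0
gripper_force: 35.0
```

```bash
python3 -m crank '1 0 0 0.7 0 0 0;1 0 0 0 0 0 0;1 0 0 0 0 0 0'
```

```text
time_s: 10.85
ee_pos: [506.3, 51.9, 84.6]
ee_rot: [180.0, -0.0, -7.0]
force: [0.2, 0.2, -2.6]
gripper_width: 19.8
gripper_force: 35.0
```

```bash
python3 -m crank '1 0 0 0.7 0 0 0;1 0 0 0 0 0 0;1 0 0 0 0 0 0'
```

```text
time_s: 11.22
ee_pos: [506.3, 51.9, 83.9]
ee_rot: [-180.0, -0.0, -7.0]
force: [-0.4, -0.2, -2.8]
gripper_width: 19.9
gripper_force: 35.0
```

```bash
python3 -m crank '1 0 0 0.5 0 0 0;1 0 0 0 0 0 0;1 0 0 0 0 0 0'
```

```text
time_s: 11.6
ee_pos: [506.4, 51.9, 83.5]
ee_rot: [-180.0, -0.0, -7.0]
force: [0.2, -0.1, -2.7]
gripper_width: 20.3
gripper_force: 35.0
```

```bash
python3 -m crank '1 0 0 0.6 0 0 0;1 0 0 0 0 0 0;1 0 0 0 0 0 0'
```

```text
time_s: 11.98
ee_pos: [506.4, 51.9, 83.5]
ee_rot: [-180.0, -0.0, -7.0]
force: [-1.4, -0.4, 6.4]
gripper_width: 20.2
gripper_force: 35.0
```

```bash
python3 -m crank '1 0 0 0.5 0 0 0;1 0 0 0 0 0 0;1 0 0 0 0 0 0'
```

```text
time_s: 12.35
ee_pos: [506.5, 51.9, 83.5]
ee_rot: [-180.0, -0.0, -7.0]
force: [-2.8, -0.3, 9.5]
gripper_width: 19.7
gripper_force: 35.0
```

```bash
python3 -m crank '1 0 0 0.5 0 0 0;1 0 0 0 0 0 0;1 0 0 0 0 0 0'
```

```text
time_s: 12.72
ee_pos: [506.4, 51.9, 83.4]
ee_rot: [-180.0, -0.1, -7.0]
force: [-3.1, -0.2, 12.7]
gripper_width: 19.6
gripper_force: 35.0
```

```bash
python3 -m crank '1 0 0 -1.1 0 0 0;1 0 0 0 0 0 0;1 0 0 0 0 0 0'; python3 to.py 517.3 138.6 83 -6.95
```

```text
time_s: 13.1
ee_pos: [506.4, 51.9, 83.4]
ee_rot: [-180.0, -0.0, -7.0]
force: [-1.7, -0.1, 6.7]
gripper_width: 19.8
gripper_force: 35.0
pos [506.43  51.88  83.43] rot [-180.     -0.02   -6.96] F [-1.69 -0.1   6.73] t 13.1
shift [  0.28 -87.4    0.43] turn [-0.   -0.02 -0.01]
```

```bash
python3 -m crank '1 0 -2 -0.4 0 0 0;1 0 -4 0 0 0 0;1 0 -4 0 0 0 0;1 0 -4 0 0 0 0;1 0 -4 0 0 0 0;1 0 -4 0 0 0 0'
```

```text
time_s: 13.85
ee_pos: [509.2, 73.8, 83.4]
ee_rot: [180.0, -0.0, -6.9]
force: [-0.4, -4.0, 5.0]
gripper_width: 20.1
gripper_force: 35.0
```

```bash
python3 -m crank '1 0 -4 0 0 0 0;1 0 -4 0 0 0 0;1 0 -4 0 0 0 0;1 0 -4 0 0 0 0'
```

```text
time_s: 14.35
ee_pos: [511.1, 89.5, 83.5]
ee_rot: [180.0, -0.0, -6.9]
force: [-1.7, -3.9, 4.8]
gripper_width: 19.9
gripper_force: 35.0
```

```bash
python3 -m crank '1 0 -4 0 0 0 0;1 0 -4 0 0 0 0;1 0 -4 0 0 0 0;1 0 -4 0 0 0 0'
```

```text
time_s: 14.85
ee_pos: [512.9, 105.4, 83.4]
ee_rot: [180.0, -0.0, -6.9]
force: [-0.4, -4.5, 4.6]
gripper_width: 19.8
gripper_force: 35.0
```

```bash
python3 -m crank '1 0 -4 0 0 0 0;1 0 -4 0 0 0 0;1 0 -4 0 0 0 0;1 0 -4 0 0 0 0'
```

```text
time_s: 15.35
ee_pos: [514.8, 121.2, 83.4]
ee_rot: [180.0, -0.0, -6.9]
force: [-0.3, -4.2, 5.2]
gripper_width: 19.6
gripper_force: 35.0
```

```bash
python3 -m crank '1 0 -4 0 0 0 0;1 0 -4 0 0 0 0;1 0 -4 0 0 0 0;1 0 -4 0 0 0 0';python3 to.py 518.3 138.6 83 -6.95
```

```text
time_s: 15.85
ee_pos: [516.8, 137.1, 83.4]
ee_rot: [179.9, -0.0, -6.9]
force: [-0.3, -5.5, 5.8]
gripper_width: 19.7
gripper_force: 35.0
pos [516.76 137.08  83.4 ] rot [179.94  -0.01  -6.93] F [-0.34 -5.54  5.8 ] t 15.85
shift [ 1.34 -1.7   0.4 ] turn [ 0.06 -0.01  0.02]
```

```bash
python3 -m crank '1 0 -4 -0.2 0 0 0;1 0 -4 0 0 0 0;1 0 -4 0 0 0 0;1 0 -4 0 0 0 0'
```

```text
time_s: 16.35
ee_pos: [518.7, 153.4, 83.4]
ee_rot: [-180.0, 0.0, -7.0]
force: [-1.3, -3.4, 3.0]
gripper_width: 19.6
gripper_force: 35.0
```

```bash
python3 -m crank '1 0 -4 0 0 0 0;1 0 -4 0 0 0 0;1 0 -4 0 0 0 0;1 0 -4 0 0 0 0'
```

```text
time_s: 16.85
ee_pos: [520.6, 169.3, 83.4]
ee_rot: [-180.0, 0.0, -7.0]
force: [-1.2, -3.1, 2.2]
gripper_width: 20.2
gripper_force: 35.0
```

```bash
python3 -m crank '1 0 -4 0 0 0 0;1 0 -4 0 0 0 0;1 0 -4 0 0 0 0;1 0 -4 0 0 0 0'
```

```text
time_s: 17.35
ee_pos: [522.5, 185.2, 83.4]
ee_rot: [180.0, 0.0, -7.0]
force: [-0.6, -2.9, 1.5]
gripper_width: 19.7
gripper_force: 35.0
```

```bash
python3 -m crank '1 0 -4 0 0 0 0;1 0 -4 0 0 0 0;1 0 -4 0 0 0 0;1 0 -4 0 0 0 0'; python3 to.py 529 228 83 -6.95
python3 - <<'E'
from h import *
cv2.imwrite("pics/s6.png",cv2.resize(grab_frame("side")[195:315,230:390],(800,600)))
E
```

```text
time_s: 17.85
ee_pos: [524.5, 201.1, 83.4]
ee_rot: [-180.0, 0.0, -7.0]
force: [-0.3, -1.7, 1.2]
gripper_width: 20.4
gripper_force: 35.0
pos [524.48 201.09  83.41] rot [-180.      0.01   -6.96] F [-0.26 -1.72  1.16] t 17.85
shift [  1.22 -27.25   0.41] turn [-0.    0.01 -0.01]
```

View pics/s6.png

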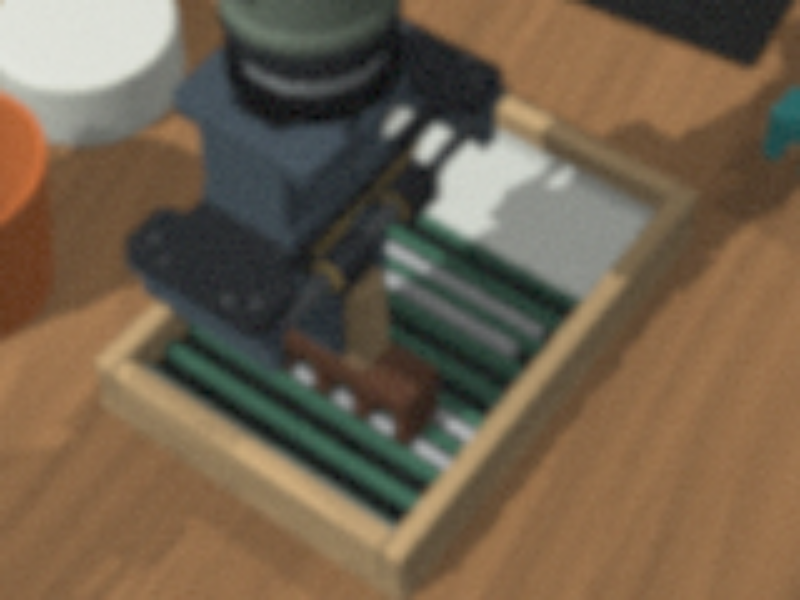

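Two bars lie in grooves near the apron. The other two are aligned at about (460,425) and (430,455), under and just behind the rake. I'll continue to the far end.

```bash
python3 -m crank '1 0 -4 0.2 0 0 0;1 0 -4 0 0 0 0;1 0 -4 0 0 0 0;1 0 -4 0 0 0 0'
```

```text
time_s: 18.4
ee_pos: [526.5, 216.8, 83.4]
ee_rot: [180.0, -0.0, -7.0]
force: [-0.5, -2.8, 3.1]
gripper_width: 19.9
gripper_force: 35.0
```

```bash
python3 -m crank '1 0 -4 0 0 0 0;1 0 -4 0 0 0 0;1 0 -3 0 0 0 0;1 0 -3 0 0 0 0;1 0 0 0 0 0 0'
```

```text
time_s: 19.02
ee_pos: [528.2, 231.0, 83.4]
ee_rot: [-180.0, -0.0, -7.0]
force: [0.0, -0.7, 3.4]
gripper_width: 19.8
gripper_force: 35.0
```

```bash
python3 -m crank '1 0 0 -5 0 0 0;1 0 0 -25 0 0 0;1 0 0 -50 0 0 0;1 0 40 -10 0 0 0;1 0 60 0 0 0 0;1 0 60 0 0 0 0;1 0 60 0 0 0 0;1 0 60 0 0 0 -6.9;1 0 60 0 0 0 0;1 0 0 0 0 0 0'
python3 to.py 501.3 -171 80 0
python3 - <<'E'
from h import *
cv2.imwrite("pics/s7.png",cv2.resize(grab_frame("side")[195:315,230:390],(800,600)))
E
```

```text
time_s: 20.27
ee_pos: [494.2, -110.6, 173.0]
ee_rot: [-180.0, -0.1, -0.4]
force: [0.2, 1.1, -3.2]
gripper_width: 20.1
gripper_force: 35.0
pos [ 494.17 -110.6   173.03] rot [-179.99   -0.05   -0.42] F [ 0.23  1.13 -3.24] t 20.275
shift [ 7.49 60.35 93.03] turn [-0.01 -0.05 -0.42]
```

View pics/s7.png

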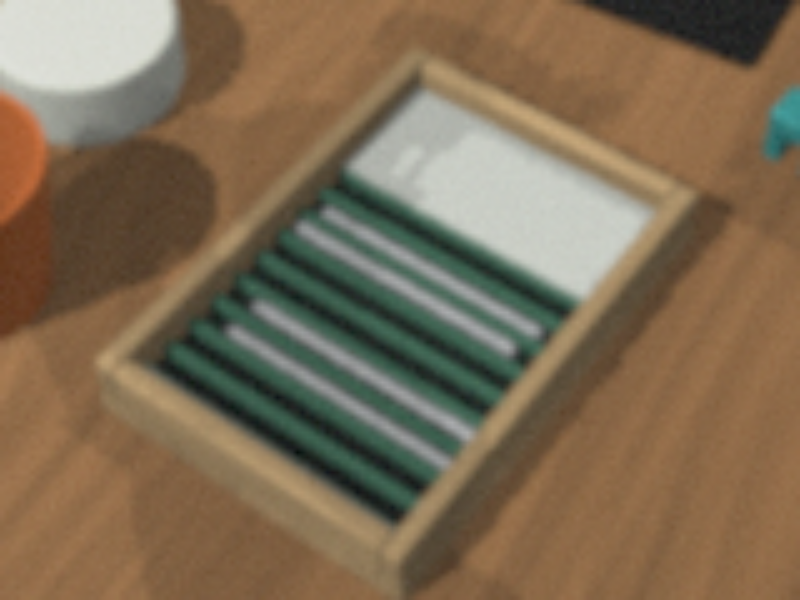

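All four bars now lie parallel, each in its own groove, with right ends at about (540,330), (515,350), (470,430) and (445,460). Next I'll put the rake back.

```bash
python3 -m crank '1 7.5 40 0 0 0 0;1 0 20.5 30 0 0 0;1 0 0 40 0 0 0;1 0 0 20 0 0 0;1 0 0 0 0 0 0;1 0 0 0 0 0 0;1 0 0 0 0 0 0'
python3 to.py 501.3 -171 68 0
```

```text
time_s: 21.2
ee_pos: [502.6, -167.7, 84.5]
ee_rot: [180.0, -0.1, -0.0]
force: [0.1, 0.8, -2.8]
gripper_width: 19.2
gripper_force: 35.0
pos [ 502.59 -167.7    84.52] rot [179.96  -0.15  -0.02] F [ 0.13  0.82 -2.8 ] t 21.2
shift [-1.33  3.29 16.52] turn [ 0.04 -0.15 -0.02]
```

```bash
python3 -m crank '1 -1.3 3 8 0 0 0;1 0 0 6 0 0 0;1 0 0 1 0 0 0;1 0 0 0 0 0 0;1 0 0 0 0 0 0'
```

```text
time_s: 21.82
ee_pos: [500.4, -171.0, 68.4]
ee_rot: [180.0, -0.0, -0.1]
force: [0.2, -0.3, -1.9]
gripper_width: 19.8
gripper_force: 35.0
```

```bash
python3 -m crank '1 0 0 1 0 0 0;1 0 0 0 0 0 0;1 0 0 0 0 0 0'
```

```text
time_s: 22.2
ee_pos: [500.3, -170.9, 67.3]
ee_rot: [-180.0, -0.0, -0.1]
force: [-0.3, -0.1, -3.5]
gripper_width: 20.0
gripper_force: 35.0
```

```bash
python3 -m crank '1 0 0 0.5 0 0 0;1 0 0 0 0 0 0;1 0 0 0 0 0 0'
```

```text
time_s: 22.58
ee_pos: [500.4, -170.9, 67.0]
ee_rot: [180.0, -0.0, -0.1]
force: [-0.2, 0.5, 0.1]
gripper_width: 19.9
gripper_force: 35.0
```

Contact with the mat (weight carried). I'll release and retreat.

```bash
python3 -m crank '0.5 0 0 0 0 0 0;0 0 0 0 0 0 0;-1 0 0 0 0 0 0;-1 0 0 0 0 0 0;-1 0 0 0 0 0 0;-1 0 0 0 0 0 0;-1 0 0 0 0 0 0'
python3 -m crank '-1 0 0 -20 0 0 0;-1 0 0 -40 0 0 0;-1 0 0 -60 0 0 0;-1 0 0 -60 0 0 0;-1 -40 0 -40 0 0 0;-1 0 0 0 0 0 0;-1 0 0 0 0 0 0;-1 0 0 0 0 0 0'
python3 - <<'E'
from h import *
s=env.state();im=grab_frame("wrist");print(s["ee_pos"],s["ee_rot"])
a=cv2.resize(im,(400,250));b=cv2.resize(grab_frame("scene"),(400,250));c=cv2.resize(grab_frame("side"),(800,500))
cv2.imwrite("pics/end.png",np.vstack([np.hstack([a,b]),cv2.resize(c[150:500],(800,350))]))
for c in ("side","scene"): print([(d["point"].round() if hasattr(d["point"],'round') else d["point"],d["p"]) for d in models.search_frame("rake",c)])
E
```

```text
time_s: 23.45
ee_pos: [500.3, -170.9, 66.8]
ee_rot: [180.0, -0.0, -0.1]
force: [-0.1, -0.1, -0.3]
gripper_width: 79.5
gripper_force: 0.0
time_s: 24.45
ee_pos: [460.2, -170.6, 285.1]
ee_rot: [-179.9, 0.2, -0.0]
force: [0.9, 0.6, -0.3]
gripper_width: 91.4
gripper_force: 0.0
[ 460.19 -170.62  285.09] [-179.93    0.16   -0.05]
[([499.8, -161.9, 43.9], 0.92), ([324.7, -257.2, 35.1], 0.83), ([336.0, -54.3, 37.2], 0.78)]
[([337.2, -272.4, 38.7], 0.89), ([358.6, -75.4, 40.2], 0.81), ([513.8, -179.9, 41.1], 0.79)]
```

View pics/end.png

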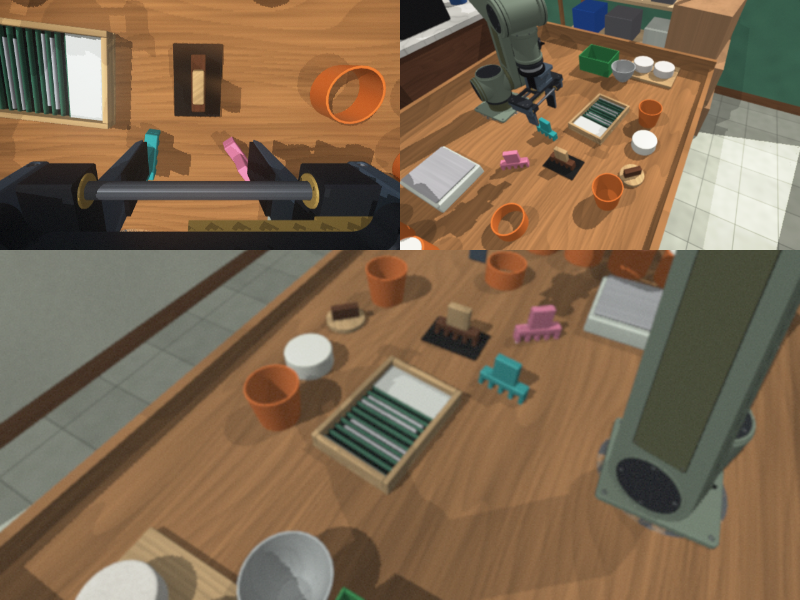

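The rake stands upright in the middle of the mat (wrist view about (198,85)), the bars lie in their grooves, and nothing else has moved. I'll hand it in.

```bash
python3 -c "
from workcell import env
print(env.job_done())"
```

```text
the job is handed in; nothing more can be done
None
```

I combed the tray from apron to far end, the last pictures show all four bars each in a groove of its own and the rake released upright on its mat, and I handed the job in; no verdict was returned.

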